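# Release and push out the filter slide of a bench dust extractor

## Task

Take the screwdriver from its wooden stand and put its blade into the collared hole on top of the bench dust extractor's filter slide. Gently hold the sprung catch button at the bottom of the hole down with the tip, and with it held push the slide out of the housing until it reaches its stop and stays out. Then put the screwdriver back upright in the hole of its stand, leaving the loose things around it alone and never forcing the mechanism.

Things in the scene. Friction and masses are not known exactly. Their poses are not given: they have to be found in the camera images.
- extractor: Fixed grey housing of a dust extractor, 170 x 120 x 82 mm; origin at the centre of its underside, z up. Its x axis runs from the open front (-x, where the filter slide comes out) to the back (+x, a black hose port stands out 16 mm). Side walls 82 mm high; the slide's flat aluminium top between them 72 mm high. The screwdriver must not load it or its slide with more than 20 N, down or sideways.
- filter_slide (a joint): Travel of the aluminium filter slide out of the housing along the extractor's -x axis, m: 0 fully in (start), 0.050 at its stop. Friction about 4 N once free. A toothed catch locks it, with 1 mm play, at 0, 0.012, 0.024, 0.036 and beyond 0.047 whenever its button is not held down: hold it down the whole way; at 0.047 or more the released catch keeps the slide out.
- slide_hole (a point): Centre of the mouth of the screwdriver hole on the slide, 77 mm above the worktop, 15 mm before the extractor's centre (towards its front) when the slide is in; moves with the slide. A square dark steel collar 5 mm high funnels from 20 mm wide here to a 10 mm square hole. The blade pushes the slide by the wall of this hole while its tip rests on the catch button.
- hole_bottom (a point): Bottom end of the same hole, 41 mm straight below its mouth. The flat brass catch button, 8.4 mm across, moves with the slide; its top lies 10 to 32 mm below the mouth (set by a screw, differs each time, not measured: feel for it). Spring: 4 N to start, 0.4 N more per mm. The slide is free with the button 5 to 7 mm down; at 7 mm it meets a hard stop.
- screwdriver: Screwdriver, 205 mm long, 0.07 kg, standing upright, tip down, in the hole of the stand. Origin at the blade's tip; z points along it from tip to handle end. Thin round steel shaft 5.6 mm thick from the tip to 104 mm with a rounded end, a 18 mm thick neck to 118 mm, handle 24 mm thick from 118 to 205 mm above the tip.
- tool_stand: Fixed wooden stand, block 80 x 80 x 60 mm on a base plate 96 x 96 x 8 mm; origin at the centre of its underside, z up.
- stand_hole (a point): Centre of the mouth of the stand's one hole, in its top 60 mm above the worktop: square, 9 mm wide, 50 mm deep; the screwdriver's tip stands on its floor, 10 mm above the worktop.
- masking_tape: Loose roll of masking tape lying flat, 96 mm across, 24 mm high; origin at the centre of its underside. To be left alone.
- sanding_block: Loose brown rubber sanding block, 52 x 68 x 24 mm; origin at the centre of its underside. To be left alone.
- wax_tin: Loose round tin of wax, 79 mm across, 47 mm high; origin at the centre of its underside. To be left alone.
Not all that is in view belongs to the job. What is shaped like the tool_stand but orange is not meant.

How it is judged (in metres and radians):
On the way, in this order (a step that is already met when the one before it is completed fails the run):
1. the screwdriver is lifted out of its stand (z of screwdriver in the frame of stand_hole above 0.01 m), for 0.1 s.
2. the slide is on its way out with the screwdriver's blade in its hole and bearing on it (z of screwdriver in the frame of slide_hole below -0.008 m and horizontal distance between screwdriver and slide_hole below 0.009 m and contact force between screwdriver and extractor above 2 N and value of joint filter_slide above 0.015 m), for 0.1 s.
3. the slide is out at its stop (value of joint filter_slide above 0.046 m), for 0.1 s.
At the end, for the whole second after the job is handed in: The filter slide is out by more than 46 mm and stays there; the screwdriver stands released, upright (within 0.2 rad) and at rest in the stand's hole, its tip more than 42 mm below the hole's mouth (value of joint filter_slide above 0.046 m and z of screwdriver in the frame of stand_hole below -0.042 m and horizontal distance between screwdriver and stand_hole below 0.008 m and angle between screwdriver's own z axis and vertical below 0.2 rad and linear speed of screwdriver below 0.02 m/s); the robot touches nothing.
It fails at once if the screwdriver loads the extractor, its slide or its catch button with more than 20 N (contact force between screwdriver and extractor above 20 N).
It fails at once if the masking tape, sanding block or wax tin is moved more than 30 mm (distance of any of masking_tape, sanding_block, wax_tin from where it was at the start of the episode above 0.03 m).
It also fails if it takes over 67 s, if anything falls off the work surface, if the arm or the gripper's body presses on something with over 40 N, if the wrist force passes 120 N, or if a joint passes its speed limit or range.

## Robot

A 6-joint arm with a two-finger parallel gripper is mounted at the origin on a cart in front of the work surface, level with it; the furniture and walls round the work are solid. World frame = base frame: x ahead of the robot, y to its left, z up, the work surface at z = 0. Lengths are in m, angles in degrees, forces in N, time in s.
With the tool pointing down it reaches from about 0.25 to 0.725 m from the base axis. Payload 9.7 kg.
Tool frame: the origin (TCP) lies at the very end of the fingers, on their centre line; the grasp point (between the pads) lies grasp_offset behind it (grasp_offset is the distance from the TCP to the grasp point, in m); z points along the fingers, y is the line along which they close (so a half turn about z gives the same grasp; the last joint's range is limited). The gripper opens to 85 mm and grips with 20 to 120 N. Pads are 22 mm wide; open, the fingers measure 114 mm over their backs; the gripper's body (76 mm by 85 mm) begins 54 mm behind the grasp point. The pads swing forward as they close: fully open they stand 13 mm farther back than shut.
Start: joints at [-75.459, 4.979, 10.078, 95.1, 0, 90], TCP at [0.138, -0.532, 0.202] pointing down, gripper open.
Joint ranges: [-179.16, 179.16], [-48.56, 103.87], [-65.8, 70.77], [-126.05, 130.52], [-82.76, 87.17], [-180, 180]. Speed limits (degrees/s): [127.2, 127.2, 147.25, 180, 180, 180].

## Interface

Orientations are given as [roll, pitch, yaw] about the fixed x, y, z axes, in that order (R = Rz(yaw) Ry(pitch) Rx(roll)).
In Python, from workcell import get_obs, camera, calibration, job_done, recognise, cut_out, mark_of, grasp_offset gives the robot as it stands.
- The arm moves only by the tool servo_tool, never from a script. Its argument "moves" is a list of rows, each a list of 3 entries, a list of its own where there are three numbers: the turn, a rotation vector about the tool's x, y, z in degrees, then the shift along the tool's x, y, z in m, then the opening in per cent of the stroke, from 0 (shut) to 100 (fully open). In form: [[[ax, ay, az], [x, y, z], claw], ...]. A call has 1 to 12 rows; each row shifts and turns the commanded pose from where the row before left it, along the tool's axes as they then stand; what a row does not reach is not made up. A row lasts 1/10 s, in which the tool goes at most 50 mm and 8.59 degrees, less where a joint would pass 70% of its speed; a pose out of reach is approached as far as the arm can. A call is refused whole if a number of a shift passes 0.05 or a number of a turn 8.59, either way. A call with a gripper value outside its range is refused whole. The fingers move at their own pace and stop on an object; "force" is the grip in N (left out, the last holds). Time passes only in rows, so rows that do not move let the fingers close. It gives the time, the measured TCP pose, the force, the opening and the grip force at its end, in the units of the state.
- get_obs(): the state, without advancing time (a new reading comes with each control period).
- camera(name): name is "side" or "top" or "wrist"; returns (picture, depth): 420x560x3 uint8, red, green, blue; 420x560 float32, m along the optical axis (not along the pixel's ray), 0 where there is no reading.
- calibration(name): a dict with "camera_matrix" (3x3 intrinsics, pixels), "dist" ([k1, k2, p1, p2, k3] as OpenCV has them; the pictures are not rectified), "R" (3x3) and "t" (3): a world point X has camera coordinates R X + t. Camera axes: x right, y down, z forward; pixel columns grow to the right and rows downward; lengths in m; the calibration is good to about 2 mm. A picture is of the moment at which its call begins: read the wrist's pose just before it. calibration takes no time and is no camera call; for the wrist camera it gives the pose at the moment of the call.
- job_done(): hands the job in; it is judged then, once.
Trained networks look in the newest picture that a camera, given by its name, has taken for a name from the list of things; names that differ only in an ending like _2 or _b are one class to them, and where a whole thing is asked for, a point or a joint stands for the part that bears it (a point fixed in the world has none). Each returns a list of dicts, best first, with "score" (0 to 1); they miss things now and then, are a little off and sometimes report something else, mostly with a low value. They report only what shows in the picture. A call takes as long as a camera call. They do not tell look-alikes from the thing itself.
- recognise(name, camera): "xyz" ([x, y, z] in m, in the coordinates of the camera as it stood for that picture, good to about 4 mm: the middle of the surface that is visible of it).
- cut_out(name, camera): "mask" (420x560 bool, what is visible of it).
- mark_of(name, camera): "xyz" ([x, y, z] in m, in the coordinates of the camera as it stood for that picture, good to about 4 mm: a listed point, or the origin of a listed thing).
The state is a dict: "time": time; "q": joint angles; "qd": joint speeds; "joint_efforts": joint torques, N m; "ee_pos": TCP position; "tcp_rot": TCP orientation; "wrist_force": force on the tool from outside, world axes, zero at the start; "torque": the same for the moment, N m; "opening": finger opening in m; "grasp_force": force on a finger pad.
Only numpy, scipy, OpenCV 4.12 (cv2) and the standard library are available. Lean on these libraries where they do the work, as an engineer would, in place of code of your own. Each camera call takes 0.05 s, during which the arm holds its last target. There are 200 camera calls.

## Working session

There is one attempt and no reset: what is moved stays moved. The work goes in short steps, Python scripts to look and compute and a tool call to move; the robot and the scene stay as the last step left them, time stands still between calls to the robot, and variables do not carry over. Pictures are saved under pics/ and viewed, at most 12 in all, crops included, and the job is handed in when it is done.

Besides the shell and the picture viewer there is one more tool, called after "Emit:" in YAML: its name, and indented under it one key for each argument. servo_tool: Moves the arm, as the interface text tells. Its arguments: {"type":"object","properties":{"moves":{"type":"array"},"force":{"type":"number"}},"required":["moves"]}

```bash
ls; mkdir -p pics; cat > h.py <<'E'
import numpy as np, cv2
from workcell import *
def w(c,p):
    k=calibration(c); return np.array(k["R"]).T@(np.array(p)-np.array(k["t"]))
E
python3 - <<'E'
from h import *
o=get_obs(); print(o["time"],o["ee_pos"],o["tcp_rot"],o["opening"],grasp_offset)
for c in ["side","top"]:
    p,d=camera(c); cv2.imwrite(f"pics/{c}0.png",p[:,:,::-1])
    for n in ["extractor","slide_hole","hole_bottom","screwdriver","tool_stand","stand_hole","masking_tape","sanding_block","wax_tin"]:
        for r in mark_of(n,c)[:3]: print(c,n,round(r["score"],2),w(c,r["xyz"]).round(4))
    k=calibration(c);print(c,-np.array(k["R"]).T@np.array(k["t"]))
E
```

```text
pics
0.0 [ 0.13802976 -0.53208914  0.20167576] [-1.79920439e+02 -6.22927732e-04  1.45440526e+01] 0.08526182767853577 0.0187
side extractor 0.87 [ 5.733e-01  1.821e-01 -3.000e-04]
side slide_hole 0.72 [0.555  0.1812 0.078 ]
side slide_hole 0.71 [0.5718 0.1846 0.0022]
side hole_bottom 0.75 [0.5576 0.1928 0.0334]
side hole_bottom 0.5 [0.5713 0.3716 0.0014]
side hole_bottom 0.47 [0.5708 0.1856 0.0036]
side tool_stand 0.85 [0.3193 0.1874 0.0019]
side tool_stand 0.57 [ 0.5096 -0.1595  0.0038]
side stand_hole 0.91 [0.3181 0.187  0.0591]
side stand_hole 0.68 [ 0.5139 -0.1617  0.0641]
side masking_tape 0.71 [ 0.7309 -0.1383 -0.002 ]
side masking_tape 0.35 [0.5563 0.1894 0.0309]
side wax_tin 0.65 [0.5704 0.3724 0.0016]
side [ 0.41432821 -0.77819238  0.61915959]
top slide_hole 0.68 [0.5595 0.192  0.0722]
top hole_bottom 0.92 [0.5588 0.1926 0.0339]
top screwdriver 0.42 [ 0.5165 -0.1606  0.0087]
top tool_stand 0.66 [ 0.5078 -0.1565  0.0019]
top stand_hole 0.96 [ 0.5109 -0.1596  0.0609]
top stand_hole 0.6 [0.3203 0.1861 0.0629]
top masking_tape 0.66 [ 7.328e-01 -1.358e-01 -7.000e-04]
top sanding_block 0.58 [ 0.6695 -0.294  -0.0015]
top wax_tin 0.58 [ 0.5783  0.3662 -0.0006]
top [0.42945568 0.06101778 1.17165539]
```

View pics/side0.png

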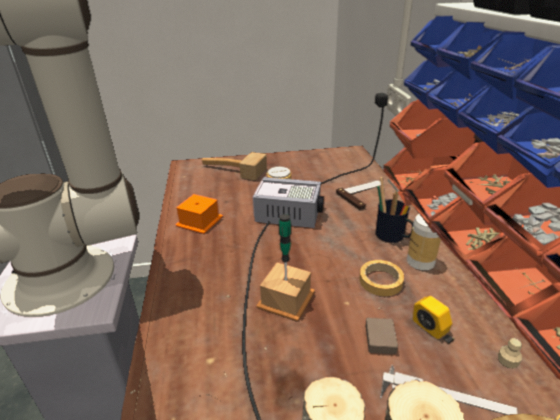

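View pics/top0.png

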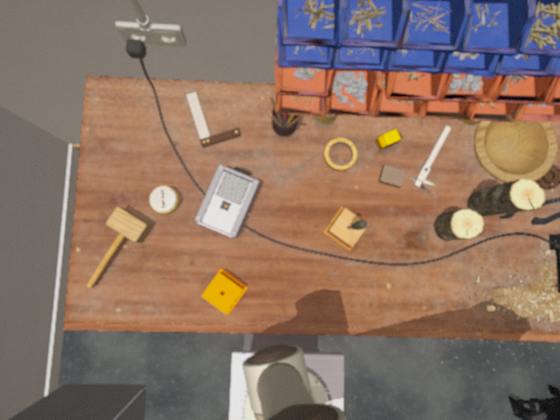

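The wooden stand with the screwdriver is at top (347,228), the side view shows it at (287,285). The orange decoy is at top (225,292). The extractor is at top (228,200), with its collar at (225,205) and its front toward the robot. Next I'll measure the extractor's yaw and the handle.

```bash
cat >> h.py <<'E'
def pts(c,d,m=None):
    k=calibration(c); K=np.array(k["camera_matrix"]); R=np.array(k["R"]); t=np.array(k["t"])
    ok=d>0
    if m is not None: ok&=m
    v,u=np.nonzero(ok); z=d[v,u]
    n=cv2.undistortPoints(np.stack([u,v],1).astype(float)[:,None],K,np.array(k["dist"]))[:,0]
    return (np.c_[n*z[:,None],z]-t)@R
E
python3 - <<'E'
from h import *
p,d=camera("top")
m=cut_out("extractor","top"); print([(r["score"],r["mask"].sum()) for r in m])
P=pts("top",d,m[0]["mask"]); Q=P[P[:,2]>.06]
print(len(Q),cv2.minAreaRect(Q[:,:2].astype(np.float32)*1000))
for c in ["top","side"]:
    p,d=camera(c); P=pts(c,d)
    H=P[(abs(P[:,0]-.512)<.06)&(abs(P[:,1]+.16)<.06)&(P[:,2]>.09)&(P[:,2]<.26)]
    for z in [.13,.15,.17,.19,.205]:
        s=H[abs(H[:,2]-z)<.01]
        if len(s): print(c,z,len(s),s.min(0),s.max(0),s.mean(0))
E
```

```text
[(0.8, np.int64(2949))]
2775 ((578.095458984375, 181.89755249023438), (124.00456237792969, 189.24131774902344), 68.62484741210938)
top 0.13 4 [ 0.50123868 -0.1607104   0.1207754 ] [ 0.51183453 -0.1555394   0.12468036] [ 0.5057964  -0.15732925  0.12219593]
top 0.15 13 [ 0.49884986 -0.15799384  0.14370072] [ 0.51740201 -0.15234605  0.15984021] [ 0.50751406 -0.15420272  0.1526352 ]
top 0.17 15 [ 0.49774474 -0.16499404  0.1611834 ] [ 0.52104475 -0.153606    0.17936229] [ 0.50549696 -0.15668214  0.16912888]
top 0.19 18 [ 0.49655533 -0.16415762  0.18018171] [ 0.51699529 -0.15319922  0.19956366] [ 0.50660623 -0.15616496  0.1899433 ]
top 0.205 50 [ 0.49655533 -0.17318342  0.19584537] [ 0.51831895 -0.15296809  0.21499059] [ 0.507005   -0.16135785  0.20872874]
side 0.13 52 [ 0.50033641 -0.17355334  0.12012993] [ 0.51569016 -0.16317805  0.13923774] [ 0.50753357 -0.16925315  0.12883922]
side 0.15 90 [ 0.49681171 -0.17704859  0.1402609 ] [ 0.51837231 -0.16237536  0.159848  ] [ 0.50685959 -0.17179467  0.15055857]
side 0.17 95 [ 0.49549229 -0.17745451  0.16011451] [ 0.51864467 -0.15893159  0.17991983] [ 0.50623506 -0.17215278  0.16997552]
side 0.19 109 [ 0.49566844 -0.17826317  0.1800183 ] [ 0.51830939 -0.16273211  0.19991243] [ 0.50633884 -0.17314767  0.19036752]
side 0.205 119 [ 0.49586163 -0.17876592  0.19524256] [ 0.51830939 -0.15768014  0.21493187] [ 0.50633931 -0.17269048  0.20537521]
```

Emit:
servo_tool:
  moves:
    - [[0,0,0],[0,0,-0.05],100]
    - [[0,0,0],[0,0,-0.05],100]
    - [[0,0,0],[0.045,-0.026,0],100]
    - [[0,0,0],[0.045,-0.026,0],100]
    - [[0,0,0],[0.045,-0.026,0],100]
    - [[0,0,0],[0.045,-0.026,0],100]
    - [[0,0,0],[0.045,-0.026,0],100]
    - [[0,0,0],[0.045,-0.026,0],100]
    - [[0,0,0],[0.045,-0.026,0],100]
    - [[0,0,0],[0.045,-0.026,0],100]
    - [[0,0,0],[0.045,-0.026,0],100]
    - [[0,0,0],[0,0,0],100]

```text
time: 2.4
ee_pos: [0.4619, -0.2127, 0.3015]
tcp_rot: [-179.9, -0.0, 14.9]
wrist_force: [-0.4, 0.1, 0.3]
opening: 0.0852
grasp_force: 0.0
```

Emit:
servo_tool:
  moves:
    - [[0,0,-8.5],[0,0,0],100]
    - [[0,0,-8.5],[0,0,0],100]
    - [[0,0,-8.5],[0,0,0],100]
    - [[0,0,-8.5],[0,0,0],100]
    - [[0,0,-8.5],[0,0,0],100]
    - [[0,0,-8.5],[0,0,0],100]
    - [[0,0,-3],[0,0,0],100]
    - [[0,0,0],[0,0,0],100]

```text
time: 3.2
ee_pos: [0.4585, -0.217, 0.3025]
tcp_rot: [180.0, 0.0, 68.6]
wrist_force: [0.1, -0.6, 0.3]
opening: 0.0856
grasp_force: 0.0
```

```bash
python3 - <<'E'
from h import *
o=get_obs(); print(o["time"],o["ee_pos"],o["tcp_rot"],o["q"],o["wrist_force"])
k=calibration("wrist"); R=np.array(k["R"]); print("cam",-R.T@np.array(k["t"]),R[2])
p,d=camera("wrist"); cv2.imwrite("pics/w1.png",p[:,:,::-1])
P=pts("wrist",d)
T=P[(P[:,2]>.205)&(P[:,2]<.225)]
if len(T): print(len(T),T.min(0),T.max(0),T.mean(0))
for n in ["stand_hole","tool_stand","screwdriver"]:
    for r in mark_of(n,"wrist")[:2]: print(n,round(r["score"],2),w("wrist",r["xyz"]).round(4))
E
```

```text
3.2 [ 0.45851282 -0.21695231  0.30248081] [1.79992282e+02 3.51549807e-03 6.85526484e+01] [-2.53200357e+01  2.68248469e+00  1.90743933e+01  1.06383971e+02
 -2.98618369e-03  8.61273155e+01] [ 0.12413996 -0.59442155  0.25815444]
cam [ 0.4862248  -0.14670383  0.47315291] [-0.10874576 -0.27826734 -0.95432785]
713 [ 0.49724141 -0.17539176  0.20501433] [ 0.51822696 -0.1549622   0.21573333] [ 0.5073211  -0.16482134  0.21283069]
stand_hole 0.92 [ 0.5125 -0.1643  0.0591]
tool_stand 0.61 [ 5.112e-01 -1.592e-01 -4.000e-04]
screwdriver 0.9 [ 0.5088 -0.1603  0.0069]
```

View pics/w1.png

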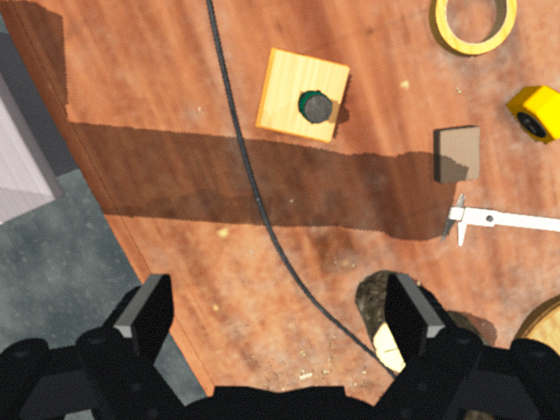

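Emit:
servo_tool:
  moves:
    - [[0,0,0],[0.033,0.0135,0],100]
    - [[0,0,0],[0.033,0.0135,0],100]
    - [[0,0,0],[0,0,0],100]
    - [[0,0,0],[0,0,0.02],100]

```text
time: 3.8
ee_pos: [0.509, -0.1647, 0.2839]
tcp_rot: [179.8, -0.0, 68.6]
wrist_force: [0.5, -0.7, -0.3]
opening: 0.0851
grasp_force: 0.0
```

Emit:
servo_tool:
  moves:
    - [[0,0,0],[-0.0005,-0.001,0.032],100]
    - [[0,0,0],[0,0,0.032],100]
    - [[0,0,0],[0,0,0.032],100]
    - [[0,0,0],[0,0,0.03],100]
    - [[0,0,0],[0,0,0],100]
    - [[0,0,0],[0,0,0],0]
    - [[0,0,0],[0,0,0],0]
    - [[0,0,0],[0,0,0],0]
    - [[0,0,0],[0,0,0],0]
    - [[0,0,0],[0,0,0],0]
    - [[0,0,0],[0,0,0],0]
    - [[0,0,0],[0,0,0],0]
  force: 100

```text
time: 5.0
ee_pos: [0.5075, -0.1654, 0.1577]
tcp_rot: [179.9, -0.0, 68.5]
wrist_force: [0.0, -0.5, 5.2]
opening: 0.0193
grasp_force: 97.8
```

Emit:
servo_tool:
  moves:
    - [[0,0,0],[0,0,0],0]
    - [[0,0,0],[0,0,-0.02],0]
    - [[0,0,0],[0,0,-0.035],0]
    - [[0,0,0],[0,0,-0.035],0]
    - [[0,0,0],[0,0,-0.03],0]
    - [[0,0,0],[0,0,-0.015],0]
    - [[0,0,0],[0,0,0],0]
    - [[0,0,0],[0,0,0],0]

```text
time: 5.8
ee_pos: [0.5071, -0.1652, 0.2908]
tcp_rot: [-180.0, 0.0, 68.5]
wrist_force: [-0.4, -0.8, -1.0]
opening: 0.0191
grasp_force: 98.3
```

```bash
python3 - <<'E'
from h import *
o=get_obs(); print(o["time"],o["ee_pos"],o["tcp_rot"],o["wrist_force"],o["torque"],o["opening"])
P={}
for c in ["side","top"]:
    p,d=camera(c); cv2.imwrite(f"pics/{c}2.png",p[:,:,::-1])
    for n in ["screwdriver","stand_hole","slide_hole"]:
        for r in mark_of(n,c)[:2]: print(c,n,round(r["score"],2),w(c,r["xyz"]).round(4))
    P=pts(c,d); H=P[(abs(P[:,0]-.508)<.05)&(abs(P[:,1]+.165)<.05)]
    for z in [.15,.17,.19,.21,.23,.25]:
        s=H[abs(H[:,2]-z)<.01]
        if len(s): print(c,z,len(s),s.mean(0).round(4),s.min(0).round(4),s.max(0).round(4))
    if c=="side": cv2.imwrite("pics/crop.png",cv2.resize(p[130:320,220:360,::-1],None,fx=3,fy=3))
p,d=camera("wrist"); cv2.imwrite("pics/w2.png",p[:,:,::-1])
E
```

```text
5.8 [ 0.50705428 -0.1652232   0.29080436] [-1.79987539e+02  1.63602795e-03  6.85431581e+01] [-0.39525825 -0.77968829 -1.01127958] [ 0.02031482  0.02523071 -0.03517391] 0.01905432475197702
side screwdriver 0.83 [ 0.5091 -0.1597  0.1455]
side screwdriver 0.43 [ 0.6689 -0.3     0.0014]
side stand_hole 0.91 [ 0.5132 -0.1615  0.0636]
side stand_hole 0.73 [0.3177 0.1849 0.0604]
side slide_hole 0.78 [0.5561 0.1835 0.0781]
side 0.15 16 [ 0.5093 -0.1603  0.1534] [ 0.5073 -0.1622  0.1463] [ 0.512  -0.1576  0.1596]
side 0.17 19 [ 0.5082 -0.1612  0.1713] [ 0.5058 -0.1626  0.1611] [ 0.5098 -0.1589  0.1789]
side 0.19 25 [ 0.5077 -0.1619  0.19  ] [ 0.5058 -0.1639  0.1808] [ 0.51   -0.1599  0.1989]
side 0.21 25 [ 0.508  -0.163   0.2098] [ 0.5057 -0.1646  0.2001] [ 0.51   -0.1604  0.2188]
side 0.23 27 [ 0.5081 -0.1638  0.23  ] [ 0.5062 -0.1659  0.221 ] [ 0.5102 -0.1613  0.2396]
side 0.25 69 [ 0.5071 -0.1681  0.2518] [ 0.4992 -0.1716  0.2439] [ 0.5157 -0.1621  0.2599]
top screwdriver 0.46 [ 0.5095 -0.1605  0.1451]
top stand_hole 0.79 [0.3195 0.1846 0.0606]
top stand_hole 0.75 [ 0.5162 -0.1591  0.0611]
top slide_hole 0.71 [0.558  0.1895 0.0763]
top 0.15 2 [ 0.5081 -0.1563  0.155 ] [ 0.5071 -0.1571  0.1513] [ 0.5091 -0.1555  0.1587]
top 0.17 3 [ 0.5089 -0.1566  0.1733] [ 0.5077 -0.157   0.1664] [ 0.5105 -0.1564  0.178 ]
top 0.19 4 [ 0.5081 -0.1574  0.1907] [ 0.5067 -0.1582  0.1856] [ 0.5097 -0.157   0.1979]
top 0.21 6 [ 0.5081 -0.1585  0.2079] [ 0.5058 -0.1599  0.2013] [ 0.5111 -0.1567  0.216 ]
top 0.23 1 [ 0.507  -0.1588  0.2222] [ 0.507  -0.1588  0.2222] [ 0.507  -0.1588  0.2222]
top 0.25 18 [ 0.5065 -0.1558  0.2523] [ 0.5004 -0.1618  0.2463] [ 0.5145 -0.1526  0.2592]
```

View pics/crop.png

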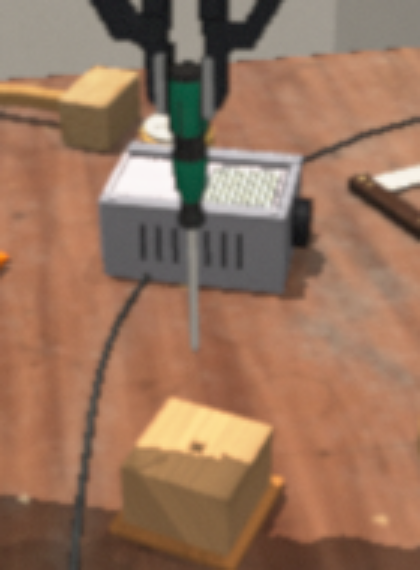

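Emit:
servo_tool:
  moves:
    - [[0,0,0],[0.0433,-0.0104,0],0]
    - [[0,0,0],[0.0433,-0.0104,0],0]
    - [[0,0,0],[0.0433,-0.0104,0],0]
    - [[0,0,0],[0.0433,-0.0104,0],0]
    - [[0,0,0],[0.0433,-0.0104,0],0]
    - [[0,0,0],[0.0433,-0.0104,0],0]
    - [[0,0,0],[0.0433,-0.0104,0],0]
    - [[0,0,0],[0.0433,-0.0104,0],0]
    - [[-0.3,-2.7,0],[0,0,0],0]
    - [[0,0,0],[0,0,0],0]
    - [[0,0,0],[0,0,0],0]

```text
time: 7.35
ee_pos: [0.5563, 0.1877, 0.2911]
tcp_rot: [179.7, 2.7, 68.6]
wrist_force: [0.4, 0.2, -0.8]
opening: 0.0192
grasp_force: 98.3
```

```bash
cat > look.py <<'E'
from h import *
import sys
tag=sys.argv[1]
o=get_obs(); T=o["ee_pos"]; print(o["time"],T,o["tcp_rot"],o["wrist_force"],o["torque"],o["opening"])
for c in ["side","top","wrist"]:
    p,d=camera(c); cv2.imwrite(f"pics/{c}{tag}.png",p[:,:,::-1])
    for n in ["screwdriver","slide_hole","hole_bottom"]:
        for r in mark_of(n,c)[:1]: print(c,n,round(r["score"],2),w(c,r["xyz"]).round(4))
    P=pts(c,d); H=P[(abs(P[:,0]-T[0])<.04)&(abs(P[:,1]-T[1])<.04)]
    for z in T[2]-np.array([.135,.115,.095,.075,.055]):
        s=H[(abs(H[:,2]-z)<.01)&(H[:,2]>.095)]
        if len(s): print(c,z.round(3),len(s),s.mean(0).round(4),s.min(0).round(4),s.max(0).round(4))
    if c=="side": cv2.imwrite(f"pics/crop{tag}.png",cv2.resize(p[100:260,210:350,::-1],None,fx=3.5,fy=3.5))
E
python3 look.py 3
```

```text
7.35 [0.55625086 0.18767376 0.29108002] [179.73119559   2.66941529  68.56069065] [ 0.35259562  0.20906248 -0.76537025] [ 0.00749866 -0.02691381 -0.00373221] 0.01919214747276261
side screwdriver 0.62 [0.5544 0.1853 0.1446]
side slide_hole 0.74 [ 0.5158 -0.1617  0.0625]
side hole_bottom 0.81 [0.5557 0.1914 0.0363]
side 0.156 13 [0.5568 0.1866 0.1562] [0.5552 0.1844 0.147 ] [0.559  0.19   0.1642]
side 0.176 14 [0.5572 0.1859 0.1764] [0.5554 0.1837 0.1671] [0.5589 0.188  0.1858]
side 0.196 17 [0.5568 0.1865 0.1976] [0.5537 0.1842 0.1883] [0.5596 0.1902 0.2057]
side 0.216 15 [0.5557 0.1871 0.2156] [0.5535 0.1839 0.207 ] [0.5589 0.1927 0.2252]
side 0.236 16 [0.5553 0.1858 0.2372] [0.5496 0.1818 0.2271] [0.5617 0.1891 0.2455]
top screwdriver 0.4 [0.5599 0.1854 0.1455]
top slide_hole 0.75 [0.5578 0.1894 0.0782]
top hole_bottom 0.66 [0.563  0.1896 0.0331]
top 0.156 3 [0.556  0.1854 0.1572] [0.5549 0.1839 0.1497] [0.557  0.1868 0.1629]
top 0.176 3 [0.556  0.1855 0.177 ] [0.5553 0.1843 0.1743] [0.5572 0.1873 0.181 ]
top 0.196 3 [0.5557 0.1855 0.1978] [0.5546 0.1843 0.1926] [0.557  0.1869 0.2013]
top 0.216 1 [0.5557 0.1856 0.2104] [0.5557 0.1856 0.2104] [0.5557 0.1856 0.2104]
wrist screwdriver 0.78 [0.5565 0.184  0.1405]
wrist slide_hole 0.55 [0.5636 0.1891 0.0709]
wrist hole_bottom 0.89 [0.5605 0.1914 0.0359]
wrist 0.156 34 [0.5573 0.1894 0.1579] [0.5543 0.1874 0.149 ] [0.5594 0.1906 0.1659]
wrist 0.176 47 [0.5573 0.1898 0.1766] [0.5546 0.1882 0.1661] [0.5594 0.1908 0.1859]
wrist 0.196 49 [0.5573 0.1902 0.1962] [0.5548 0.1884 0.1863] [0.5593 0.1911 0.2055]
wrist 0.216 63 [0.5576 0.1903 0.2158] [0.5551 0.1879 0.2064] [0.5597 0.1912 0.2258]
wrist 0.236 19 [0.5581 0.1954 0.2452] [0.5503 0.1874 0.2427] [0.5654 0.1973 0.246 ]
```

View pics/wrist3.png

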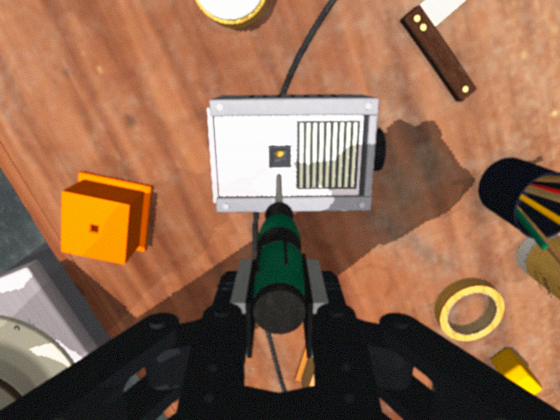

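The wrist view shows the vertical blade with its tip at about (279,178), the collar centred at about (280,156), and the extractor aligned with the tool's y axis. I'll put the collar and tip in one frame by ray casting.

```bash
python3 - <<'E'
from h import *
p=cv2.imread("pics/wrist3.png"); k=calibration("wrist"); K=np.array(k["camera_matrix"]);R=np.array(k["R"]);t=np.array(k["t"])
def ray(u,v,z):
    n=cv2.undistortPoints(np.array([[[u,v]]],float),K,np.array(k["dist"]))[0,0]
    c=-R.T@t; r=R.T@np.array([n[0],n[1],1]); return c+r*(z-c[2])/r[2]
g=p[140:175,262:298].astype(int).sum(2); m=(g<300).astype(np.uint8)
n,l,s,c=cv2.connectedComponentsWithStats(m)
for i in range(1,n): print(s[i]+[262,140,0,0,0],c[i]+[262,140])
print(ray(280,156,.077),ray(279,177,.144))
cv2.imwrite("pics/c4.png",cv2.resize(p[130:200,235:325],None,fx=8,fy=8,interpolation=cv2.INTER_NEAREST))
E
```

```text
[270 146  20  21 275] [279.14545455 156.40727273]
[282 157   1   1   1] [282. 157.]
[297 162   1   7   7] [297. 165.]
[297 171   1   3   3] [297. 172.]
[0.55966619 0.18903462 0.077     ] [0.55662704 0.18530981 0.144     ]
```

View pics/c4.png

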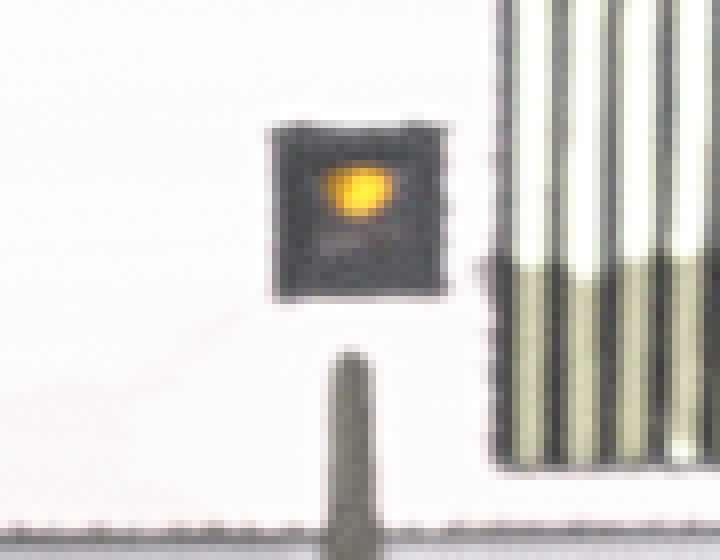

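Emit:
servo_tool:
  moves:
    - [[0,0,0],[0.003,0.002,0],0]
    - [[0,0,0],[0.0009,0,0.02],0]
    - [[0,0,0],[0.0009,0,0.02],0]
    - [[0,0,0],[0.0007,0,0.015],0]
    - [[0,0,0],[0,0,0],0]
    - [[0,0,0],[0,0,0],0]

```text
time: 8.55
ee_pos: [0.5593, 0.1896, 0.2365]
tcp_rot: [179.7, 2.7, 68.5]
wrist_force: [0.0, -0.1, -0.8]
opening: 0.0189
grasp_force: 98.3
```

```bash
python3 - <<'E'
from h import *
o=get_obs(); print(o["time"],o["ee_pos"],o["tcp_rot"],o["wrist_force"],o["torque"])
p,d=camera("wrist"); a=cv2.resize(p[130:220,230:330,::-1],None,fx=4,fy=4,interpolation=cv2.INTER_NEAREST)
p,d=camera("side"); b=cv2.resize(p[165:225,250:330,::-1],None,fx=4.5,fy=6,interpolation=cv2.INTER_NEAREST)
cv2.imwrite("pics/c5.png",np.hstack([a,b]))
E
```

```text
8.55 [0.55933011 0.18958392 0.23653629] [179.70954107   2.70762601  68.541407  ] [ 0.03103461 -0.05937892 -0.78674224] [ 0.00354931 -0.03659898 -0.01600382]
```

View pics/c5.png

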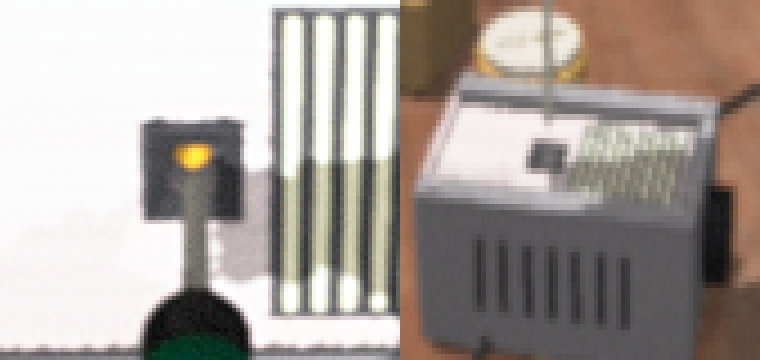

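The wrist crop puts the collar at about (278,172) full-frame, with the tip over it at about (278,173).

```bash
python3 - <<'E'
from h import *
k=calibration("wrist"); K=np.array(k["camera_matrix"]);R=np.array(k["R"]);t=np.array(k["t"])
def ray(u,v,z):
    n=cv2.undistortPoints(np.array([[[u,v]]],float),K,np.array(k["dist"]))[0,0]
    c=-R.T@t; r=R.T@np.array([n[0],n[1],1]); return c+r*(z-c[2])/r[2]
print(ray(278,172.5,.077),ray(278.8,173.5,.0895),ray(278.8,173.5,.077), ray(278,162,.077))
k=calibration("side"); K=np.array(k["camera_matrix"]);R=np.array(k["R"]);t=np.array(k["t"])
print("side collar",ray(250+147/4.5,165+155/6,.077),"tip",ray(250+148/4.5,165+127/6,.0895))
E
```

```text
[0.55984306 0.18852576 0.077     ] [0.56129224 0.19044383 0.0895    ] [0.56017865 0.18738101 0.077     ] [0.56342834 0.1976286  0.077     ]
side collar [0.55836229 0.18371696 0.077     ] tip [0.55985774 0.18786036 0.0895    ]
```

Emit:
servo_tool:
  moves:
    - [[0,0,0],[-0.0025,-0.0005,0.002],0]
    - [[0,0,0],[0.00014,0,0.003],0]
    - [[0,0,0],[0.00014,0,0.003],0]
    - [[0,0,0],[0.00014,0,0.003],0]
    - [[0,0,0],[0.0001,0,0.002],0]
    - [[0,0,0],[0.0001,0,0.002],0]
    - [[0,0,0],[0,0,0],0]

```text
time: 9.35
ee_pos: [0.5579, 0.1872, 0.221]
tcp_rot: [179.7, 2.7, 68.5]
wrist_force: [-0.2, -0.2, -1.3]
opening: 0.0194
grasp_force: 98.3
```

Emit:
servo_tool:
  moves:
    - [[0,0,0],[0.0001,0,0.002],0]
    - [[0,0,0],[0.0001,0,0.002],0]
    - [[0,0,0],[0.0001,0,0.002],0]

```text
time: 9.65
ee_pos: [0.5581, 0.1873, 0.2151]
tcp_rot: [179.7, 2.7, 68.5]
wrist_force: [-0.5, 0.2, -0.7]
opening: 0.0192
grasp_force: 98.3
```

Emit:
servo_tool:
  moves:
    - [[0,0,0],[0.0001,0,0.0015],0]
    - [[0,0,0],[0.0001,0,0.0015],0]
    - [[0,0,0],[0,0,0],0]

```text
time: 9.95
ee_pos: [0.558, 0.1873, 0.212]
tcp_rot: [179.7, 2.7, 68.5]
wrist_force: [-0.4, 0.5, -0.9]
opening: 0.019
grasp_force: 98.3
```

Emit:
servo_tool:
  moves:
    - [[0,0,0],[0.0001,0,0.0015],0]
    - [[0,0,0],[0.0001,0,0.0015],0]
    - [[0,0,0],[0,0,0],0]

```text
time: 10.25
ee_pos: [0.5581, 0.1873, 0.209]
tcp_rot: [179.7, 2.7, 68.5]
wrist_force: [0.2, -0.5, -1.2]
opening: 0.019
grasp_force: 98.3
```

Emit:
servo_tool:
  moves:
    - [[0,0,0],[0.0001,0,0.0015],0]
    - [[0,0,0],[0.0001,0,0.0015],0]
    - [[0,0,0],[0,0,0],0]

```text
time: 10.55
ee_pos: [0.5581, 0.1874, 0.206]
tcp_rot: [179.7, 2.7, 68.5]
wrist_force: [-0.5, 0.2, -1.1]
opening: 0.0184
grasp_force: 98.3
```

Emit:
servo_tool:
  moves:
    - [[0,0,0],[0.0001,0,0.0015],0]
    - [[0,0,0],[0.0001,0,0.0015],0]
    - [[0,0,0],[0,0,0],0]

```text
time: 10.85
ee_pos: [0.5582, 0.1875, 0.2034]
tcp_rot: [179.7, 2.7, 68.5]
wrist_force: [-0.1, 0.6, 2.6]
opening: 0.0193
grasp_force: 98.7
```

Emit:
servo_tool:
  moves:
    - [[0,0,0],[0.0001,0,0.0015],0]
    - [[0,0,0],[0.0001,0,0.0015],0]
    - [[0,0,0],[0,0,0],0]

```text
time: 11.15
ee_pos: [0.5583, 0.1875, 0.2003]
tcp_rot: [179.7, 2.7, 68.5]
wrist_force: [-0.4, 0.5, 3.8]
opening: 0.0196
grasp_force: 98.9
```

Emit:
servo_tool:
  moves:
    - [[0,0,0],[0.0001,0,0.0015],0]
    - [[0,0,0],[0,0,0.001],0]
    - [[0,0,0],[0,0,0],0]
    - [[0,0,0],[0,0,0],0]

```text
time: 11.55
ee_pos: [0.5583, 0.1875, 0.1979]
tcp_rot: [179.7, 2.7, 68.5]
wrist_force: [-0.5, 0.5, 3.9]
opening: 0.0193
grasp_force: 99.0
```

Emit:
servo_tool:
  moves:
    - [[0,0,0],[0,0,0.0007],0]
    - [[0,0,0],[0,0,0],0]
    - [[0,0,0],[0,-0.001,0],0]
    - [[0,0,0],[0,-0.001,0],0]
    - [[0,0,0],[0,-0.001,0],0]
    - [[0,0,0],[0,0,0],0]

```text
time: 12.15
ee_pos: [0.5558, 0.1885, 0.1973]
tcp_rot: [179.6, 2.7, 68.5]
wrist_force: [2.7, -1.0, 5.1]
opening: 0.0197
grasp_force: 99.1
```

Emit:
servo_tool:
  moves:
    - [[0,0,0],[0,-0.001,0],0]
    - [[0,0,0],[0,-0.001,0],0]
    - [[0,0,0],[0,0,0],0]

```text
time: 12.45
ee_pos: [0.5537, 0.1892, 0.1972]
tcp_rot: [179.7, 2.7, 68.5]
wrist_force: [3.1, -1.9, 5.2]
opening: 0.0192
grasp_force: 99.3
```

Emit:
servo_tool:
  moves:
    - [[0,0,0],[0,-0.0015,0],0]
    - [[0,0,0],[0,-0.0015,0],0]
    - [[0,0,0],[0,0,0],0]

```text
time: 12.75
ee_pos: [0.5508, 0.1904, 0.1971]
tcp_rot: [179.7, 2.7, 68.5]
wrist_force: [3.9, -1.9, 5.5]
opening: 0.0191
grasp_force: 99.3
```

Emit:
servo_tool:
  moves:
    - [[0,0,0],[0,-0.002,0],0]
    - [[0,0,0],[0,-0.002,0],0]
    - [[0,0,0],[0,-0.002,-0.0001],0]
    - [[0,0,0],[0,-0.002,0],0]
    - [[0,0,0],[0,-0.002,0],0]
    - [[0,0,0],[0,-0.002,0],0]
    - [[0,0,0],[0,0,0],0]

```text
time: 13.45
ee_pos: [0.5394, 0.1949, 0.1971]
tcp_rot: [179.7, 2.7, 68.5]
wrist_force: [2.5, -1.0, 5.7]
opening: 0.0198
grasp_force: 99.3
```

Emit:
servo_tool:
  moves:
    - [[0,0,0],[0,-0.002,0],0]
    - [[0,0,0],[0,-0.002,0],0]
    - [[0,0,0],[0,-0.002,-0.0001],0]
    - [[0,0,0],[0,-0.002,0],0]
    - [[0,0,0],[0,-0.002,0],0]
    - [[0,0,0],[0,-0.002,0],0]
    - [[0,0,0],[0,0,0],0]

```text
time: 14.15
ee_pos: [0.5282, 0.1993, 0.1971]
tcp_rot: [179.7, 2.7, 68.5]
wrist_force: [3.0, -0.9, 4.6]
opening: 0.0193
grasp_force: 99.3
```

Emit:
servo_tool:
  moves:
    - [[0,0,0],[0,-0.002,0],0]
    - [[0,0,0],[0,-0.002,0],0]
    - [[0,0,0],[0,-0.002,-0.0001],0]
    - [[0,0,0],[0,-0.002,0],0]
    - [[0,0,0],[0,-0.002,0],0]
    - [[0,0,0],[0,0,0],0]

```text
time: 14.75
ee_pos: [0.5188, 0.2029, 0.1971]
tcp_rot: [179.7, 2.7, 68.5]
wrist_force: [2.9, -2.1, 4.6]
opening: 0.0192
grasp_force: 99.2
```

Emit:
servo_tool:
  moves:
    - [[0,0,0],[0,-0.002,0],0]
    - [[0,0,0],[0,-0.002,0],0]
    - [[0,0,0],[0,-0.001,0],0]
    - [[0,0,0],[0,-0.001,0],0]
    - [[0,0,0],[0,0,0],0]

```text
time: 15.25
ee_pos: [0.5134, 0.2051, 0.1971]
tcp_rot: [179.7, 2.7, 68.5]
wrist_force: [3.0, -1.9, 5.0]
opening: 0.0197
grasp_force: 99.3
```

Emit:
servo_tool:
  moves:
    - [[0,0,0],[0,-0.001,0],0]
    - [[0,0,0],[0,-0.001,0],0]
    - [[0,0,0],[0,0,0],0]

```text
time: 15.55
ee_pos: [0.5116, 0.2058, 0.1971]
tcp_rot: [179.7, 2.7, 68.5]
wrist_force: [3.1, -1.7, 5.7]
opening: 0.0195
grasp_force: 99.3
```

Total travel is about 50 mm, so the slide should be near 47. I'll feel for the stop in small steps.

Emit:
servo_tool:
  moves:
    - [[0,0,0],[0,-0.001,0],0]
    - [[0,0,0],[0,0,0],0]

```text
time: 15.75
ee_pos: [0.5107, 0.2061, 0.1971]
tcp_rot: [179.7, 2.7, 68.5]
wrist_force: [2.9, -1.5, 5.9]
opening: 0.0191
grasp_force: 99.3
```

Emit:
servo_tool:
  moves:
    - [[0,0,0],[0,-0.001,0],0]
    - [[0,0,0],[0,0,0],0]

```text
time: 15.95
ee_pos: [0.5098, 0.2065, 0.1971]
tcp_rot: [179.7, 2.7, 68.5]
wrist_force: [4.0, -1.5, 5.3]
opening: 0.0191
grasp_force: 99.3
```

Emit:
servo_tool:
  moves:
    - [[0,0,0],[0,-0.0007,0],0]
    - [[0,0,0],[0,0,0],0]

```text
time: 16.15
ee_pos: [0.5092, 0.2067, 0.1971]
tcp_rot: [179.7, 2.7, 68.5]
wrist_force: [3.4, -2.0, 5.2]
opening: 0.0192
grasp_force: 99.3
```

Emit:
servo_tool:
  moves:
    - [[0,0,0],[0,-0.0007,0],0]
    - [[0,0,0],[0,0,0],0]

```text
time: 16.35
ee_pos: [0.5086, 0.207, 0.1971]
tcp_rot: [179.7, 2.7, 68.5]
wrist_force: [3.2, -1.2, 5.2]
opening: 0.0191
grasp_force: 99.3
```

Emit:
servo_tool:
  moves:
    - [[0,0,0],[0,-0.0007,0],0]
    - [[0,0,0],[0,0,0],0]

```text
time: 16.55
ee_pos: [0.5079, 0.2072, 0.1971]
tcp_rot: [179.7, 2.7, 68.5]
wrist_force: [3.5, -1.1, 4.7]
opening: 0.0192
grasp_force: 99.3
```

Emit:
servo_tool:
  moves:
    - [[0,0,0],[0,-0.0007,0],0]
    - [[0,0,0],[0,0,0],0]

```text
time: 16.75
ee_pos: [0.5073, 0.2075, 0.1971]
tcp_rot: [179.7, 2.7, 68.5]
wrist_force: [3.1, -1.7, 5.0]
opening: 0.0193
grasp_force: 99.3
```

```bash
python3 - <<'E'
from h import *
o=get_obs(); print(o["time"],o["ee_pos"],o["wrist_force"],o["torque"])
p,d=camera("wrist"); a=cv2.resize(p[60:240,160:400,::-1],None,fx=2,fy=2)
p,d=camera("side"); b=cv2.resize(p[150:240,230:330,::-1],None,fx=3,fy=4)
cv2.imwrite("pics/c6.png",np.hstack([a,b]))
E
```

```text
16.75 [0.50725124 0.20749224 0.19709375] [ 3.07677403 -1.70829111  4.99663828] [-0.64257037 -1.38206596  0.08747461]
```

View pics/c6.png

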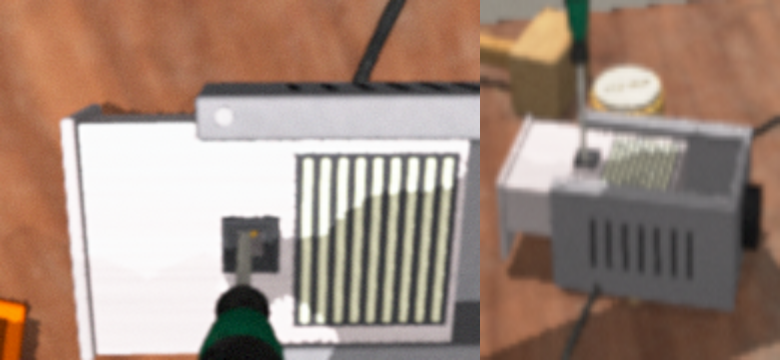

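The picture shows the slide far out, with the blade against the hole wall. I'll continue to the stop.

Emit:
servo_tool:
  moves:
    - [[0,0,0],[0,-0.0007,0],0]
    - [[0,0,0],[0,0,0],0]

```text
time: 17.05
ee_pos: [0.5066, 0.2078, 0.1971]
tcp_rot: [179.7, 2.7, 68.5]
wrist_force: [3.0, -1.3, 5.4]
opening: 0.0192
grasp_force: 99.3
```

Emit:
servo_tool:
  moves:
    - [[0,0,0],[0,-0.0007,0],0]
    - [[0,0,0],[0,0,0],0]

```text
time: 17.25
ee_pos: [0.5061, 0.208, 0.1971]
tcp_rot: [179.7, 2.7, 68.5]
wrist_force: [4.6, -1.0, 6.1]
opening: 0.0192
grasp_force: 99.4
```

Emit:
servo_tool:
  moves:
    - [[0,0,0],[0,-0.0006,0],0]
    - [[0,0,0],[0,0,0],0]

```text
time: 17.45
ee_pos: [0.5056, 0.2081, 0.1971]
tcp_rot: [179.7, 2.7, 68.5]
wrist_force: [5.0, -2.4, 4.7]
opening: 0.0195
grasp_force: 99.5
```

Emit:
servo_tool:
  moves:
    - [[0,0,0],[0,-0.0006,0],0]
    - [[0,0,0],[0,0,0],0]

```text
time: 17.65
ee_pos: [0.5052, 0.2083, 0.1971]
tcp_rot: [179.7, 2.7, 68.5]
wrist_force: [5.0, -2.6, 5.0]
opening: 0.019
grasp_force: 99.7
```

Emit:
servo_tool:
  moves:
    - [[0,0,0],[0,-0.0006,0],0]
    - [[0,0,0],[0,0,0],0]

```text
time: 17.85
ee_pos: [0.5048, 0.2085, 0.1971]
tcp_rot: [179.6, 2.7, 68.5]
wrist_force: [5.5, -2.5, 4.8]
opening: 0.0189
grasp_force: 99.8
```

The side force is climbing steadily, so the stop is reached. I'll lift so the catch engages, then withdraw.

Emit:
servo_tool:
  moves:
    - [[0,0,0],[-0.0001,0,-0.002],0]
    - [[0,0,0],[-0.0001,0,-0.003],0]
    - [[0,0,0],[-0.0002,0.0005,-0.004],0]
    - [[0,0,0],[-0.0002,0.002,-0.004],0]
    - [[0,0,0],[0,0.001,0],0]
    - [[0,0,0],[-0.0005,0,-0.01],0]
    - [[0,0,0],[-0.0005,0,-0.01],0]
    - [[0,0,0],[-0.0009,0,-0.02],0]
    - [[0,0,0],[-0.0019,0,-0.04],0]
    - [[0,0,0],[0,0,0],0]
    - [[0,0,0],[0,0,0],0]

```text
time: 18.95
ee_pos: [0.507, 0.2081, 0.2914]
tcp_rot: [179.7, 2.6, 68.6]
wrist_force: [-0.2, -0.1, -0.9]
opening: 0.0192
grasp_force: 98.5
```

```bash
python3 look.py 7 | grep -v hole; python3 - <<'E'
from h import *
p,d=camera("wrist")
k=calibration("wrist")
cv2.imwrite("pics/c7.png",cv2.resize(p[60:260,160:400,::-1],None,fx=2.5,fy=2.5))
E
```

```text
18.95 [0.50699288 0.20806497 0.29144773] [179.67526528   2.59791381  68.5522185 ] [-0.1894715  -0.11937137 -0.92022216] [ 0.01866972 -0.00651164 -0.00881441] 0.019172411636547627
side 0.156 12 [0.5074 0.2052 0.1558] [0.5056 0.2018 0.148 ] [0.5089 0.2085 0.1639]
side 0.176 17 [0.508  0.2064 0.1765] [0.5048 0.2023 0.1665] [0.5101 0.2094 0.1864]
side 0.196 14 [0.5066 0.2066 0.1965] [0.505  0.2046 0.187 ] [0.5082 0.21   0.2058]
side 0.216 15 [0.5075 0.2062 0.2172] [0.5058 0.2028 0.2067] [0.5093 0.2096 0.2262]
side 0.236 14 [0.5078 0.2067 0.2368] [0.5044 0.2006 0.2286] [0.5101 0.2106 0.2453]
top screwdriver 0.44 [0.5081 0.2072 0.1419]
top 0.156 3 [0.5065 0.2057 0.1586] [0.5052 0.2052 0.154 ] [0.5084 0.2064 0.1649]
top 0.176 3 [0.5075 0.2055 0.1777] [0.506  0.2049 0.1714] [0.5097 0.206  0.1858]
top 0.196 4 [0.5075 0.2062 0.1974] [0.5055 0.2055 0.1896] [0.5095 0.2075 0.2061]
top 0.236 1 [0.5082 0.1998 0.246 ] [0.5082 0.1998 0.246 ] [0.5082 0.1998 0.246 ]
wrist screwdriver 0.7 [0.5087 0.2051 0.1408]
wrist 0.156 36 [0.5083 0.2096 0.1576] [0.5053 0.2075 0.1473] [0.5103 0.2105 0.166 ]
wrist 0.176 46 [0.5082 0.2099 0.1767] [0.5054 0.2084 0.1665] [0.5102 0.211  0.1863]
wrist 0.196 55 [0.5083 0.2101 0.1968] [0.5056 0.2081 0.1869] [0.5104 0.211  0.2062]
wrist 0.216 60 [0.5085 0.2103 0.2154] [0.5059 0.208  0.2066] [0.5104 0.2114 0.2247]
wrist 0.236 67 [0.5096 0.2146 0.2451] [0.4993 0.2067 0.2427] [0.5166 0.2177 0.2464]
```

View pics/c7.png

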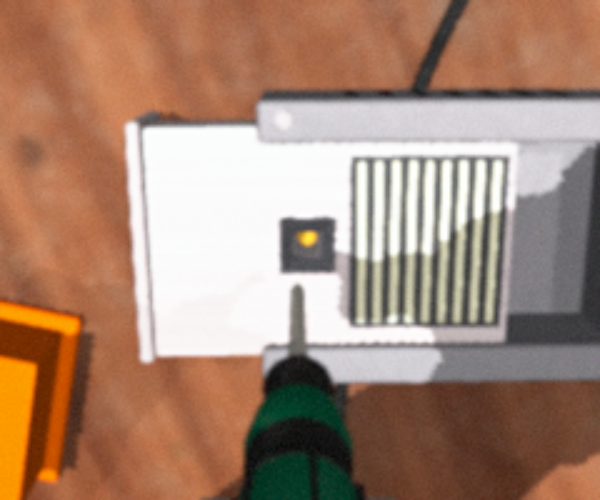

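Emit:
servo_tool:
  moves:
    - [[0,0,0],[-0.0427,0.0174,0.0019],0]
    - [[0,0,0],[-0.0427,0.0174,0.0019],0]
    - [[0,0,0],[-0.0427,0.0174,0.0019],0]
    - [[0,0,0],[-0.0427,0.0174,0.0019],0]
    - [[0,0,0],[-0.0427,0.0174,0.0019],0]
    - [[0,0,0],[-0.0427,0.0174,0.0019],0]
    - [[0,0,0],[-0.0427,0.0174,0.0019],0]
    - [[0,0,0],[-0.0427,0.0174,0.0019],0]
    - [[0,0,0],[0,0,0.03],0]
    - [[0,0,0],[0,0,0.02],0]
    - [[0,0,0],[0,0,0],0]
    - [[0,0,0],[0,0,0],0]

```text
time: 20.8
ee_pos: [0.5108, -0.1637, 0.2424]
tcp_rot: [179.7, 2.7, 68.5]
wrist_force: [0.6, -0.0, -0.2]
opening: 0.0195
grasp_force: 98.5
```

```bash
python3 - <<'E'
from h import *
o=get_obs(); print(o["time"],o["ee_pos"],o["tcp_rot"])
p,d=camera("wrist"); cv2.imwrite("pics/w8.png",p[:,:,::-1]); a=cv2.resize(p[130:220,230:330,::-1],None,fx=4,fy=4,interpolation=cv2.INTER_CUBIC)
for n in ["screwdriver","stand_hole"]:
    for r in mark_of(n,"wrist")[:1]: print(n,round(r["score"],2),w("wrist",r["xyz"]).round(4))
p,d=camera("side"); cv2.imwrite("pics/s8.png",p[:,:,::-1]);b=cv2.resize(p[230:320,245:325,::-1],None,fx=4.5,fy=4,interpolation=cv2.INTER_CUBIC)
for n in ["screwdriver","stand_hole"]:
    for r in mark_of(n,"side")[:1]: print(n,round(r["score"],2),w("side",r["xyz"]).round(4))
cv2.imwrite("pics/c8.png",np.hstack([a,b]))
E
```

```text
20.8 [ 0.51077942 -0.16373155  0.24244189] [179.70477258   2.69782936  68.54030853]
screwdriver 0.78 [ 0.5123 -0.1655  0.0915]
stand_hole 0.59 [ 0.512  -0.1645  0.062 ]
screwdriver 0.93 [ 0.5111 -0.1661  0.0964]
stand_hole 0.73 [ 0.5139 -0.1611  0.0625]
```

View pics/c8.png

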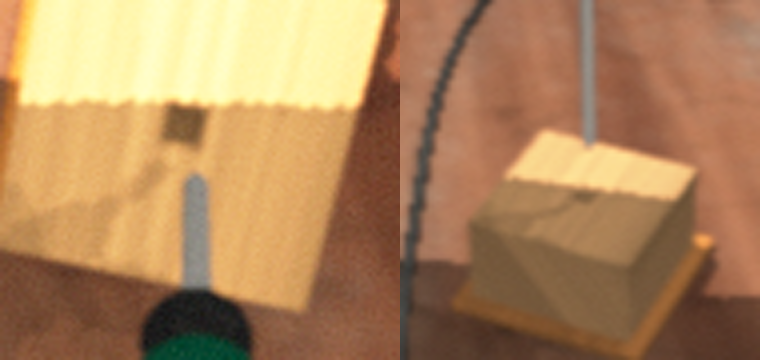

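```bash
cat > ray.py <<'E'
from h import *
def ray(c,u,v,z):
    k=calibration(c); K=np.array(k["camera_matrix"]);R=np.array(k["R"]);t=np.array(k["t"])
    n=cv2.undistortPoints(np.array([[[u,v]]],float),K,np.array(k["dist"]))[0,0]
    c=-R.T@t; r=R.T@np.array([n[0],n[1],1]); return c+r*(z-c[2])/r[2]
def tool(d,yaw=np.radians(68.5)):
    return d[0]*np.cos(yaw)+d[1]*np.sin(yaw), d[0]*np.sin(yaw)-d[1]*np.cos(yaw)
E
python3 - <<'E'
from ray import *
for c,h,t in [("wrist",(275.7,160.6),(278.7,173.5)),("side",(285.5,279),(287.1,265.3))]:
    H=ray(c,*h,.06);T=ray(c,*t,.097); print(c,H,T,H-T,tool(H-T))
E
```

```text
wrist [ 0.51168974 -0.15856537  0.06      ] [ 0.51299862 -0.1624838   0.097     ] [-0.00130888  0.00391842 -0.037     ] (np.float64(0.0031660607463381398), np.float64(-0.00265391324270878))
side [ 0.50951206 -0.15915318  0.06      ] [ 0.51312778 -0.16007742  0.097     ] [-0.00361572  0.00092424 -0.037     ] (np.float64(-0.0004652330112678688), np.float64(-0.003702866453683079))
```

Emit:
servo_tool:
  moves:
    - [[0,0,0],[0.002,-0.003,0],0]
    - [[0,0,0],[0.0007,0,0.015],0]
    - [[0,0,0],[0.0006,0,0.013],0]
    - [[0,0,0],[0,0,0],0]
    - [[0,0,0],[0,0,0],0]

```text
time: 21.6
ee_pos: [0.5089, -0.1608, 0.2141]
tcp_rot: [179.7, 2.7, 68.5]
wrist_force: [-0.2, 0.5, -0.4]
opening: 0.0193
grasp_force: 98.6
```

```bash
python3 - <<'E'
from h import *
o=get_obs(); print(o["time"],o["ee_pos"],o["tcp_rot"],o["wrist_force"])
p,d=camera("wrist"); a=cv2.resize(p[150:200,255:305,::-1],None,fx=8,fy=8,interpolation=cv2.INTER_CUBIC)
p,d=camera("side"); b=cv2.resize(p[255:305,260:310,::-1],None,fx=8,fy=8,interpolation=cv2.INTER_CUBIC)
cv2.imwrite("pics/c9.png",np.hstack([a,b]))
E
```

```text
21.6 [ 0.50885487 -0.16081962  0.21412724] [179.70478771   2.70077648  68.54175552] [-0.22198385  0.47289145 -0.36015166]
```

View pics/c9.png

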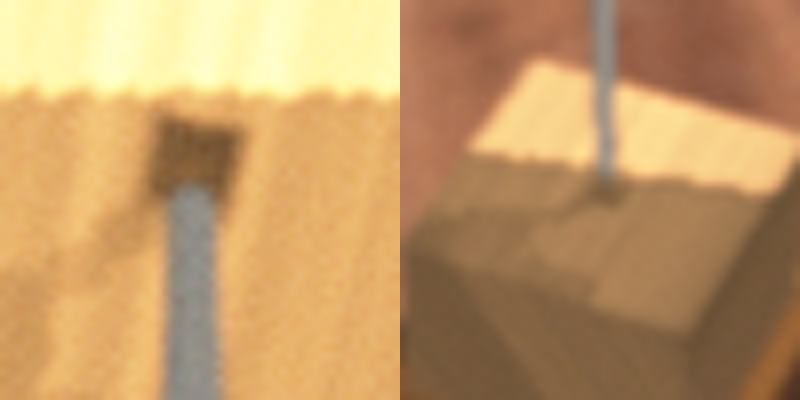

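```bash
python3 - <<'E'
from ray import *
for z in (.066,.069):
  for c,h,t in [("wrist",(279.1,169.6),(278.4,173.2)),("side",(285.5,278.4),(285.3,276.2))]:
    H=ray(c,*h,.06);T=ray(c,*t,z); print(z,c,H,T,np.round(tool(H-T),4))
E
```

```text
0.066 wrist [ 0.51171167 -0.15875392  0.06      ] [ 0.51045354 -0.16014631  0.066     ] [0.0018 0.0007]
0.066 side [ 0.50981381 -0.15732775  0.06      ] [ 0.50948427 -0.15723672  0.066     ] [0.     0.0003]
0.069 wrist [ 0.51171167 -0.15875392  0.06      ] [ 0.51072398 -0.1594124   0.069     ] [0.001  0.0007]
0.069 side [ 0.50981381 -0.15732775  0.06      ] [ 0.5089682 -0.1606044  0.069    ] [ 0.0034 -0.0004]
```

Emit:
servo_tool:
  moves:
    - [[0,0,0],[0.0014,0.0004,0.002],0]
    - [[0,0,0],[0.0001,0,0.002],0]
    - [[0,0,0],[0.0001,0,0.002],0]
    - [[0,0,0],[0.0001,0,0.002],0]
    - [[0,0,0],[0,0,0.001],0]
    - [[0,0,0],[0,0,0],0]

```text
time: 22.3
ee_pos: [0.5098, -0.16, 0.2044]
tcp_rot: [179.7, 2.7, 68.5]
wrist_force: [-1.3, -0.0, -0.5]
opening: 0.0186
grasp_force: 98.6
```

Emit:
servo_tool:
  moves:
    - [[0,0,0],[0.0001,0,0.0015],0]
    - [[0,0,0],[0.0001,0,0.0015],0]
    - [[0,0,0],[0,0,0],0]

```text
time: 22.6
ee_pos: [0.5099, -0.1599, 0.2014]
tcp_rot: [179.7, 2.7, 68.5]
wrist_force: [0.2, -0.4, -0.5]
opening: 0.0189
grasp_force: 98.6
```

Emit:
servo_tool:
  moves:
    - [[0,0,0],[0.0002,0,0.004],0]
    - [[0,0,0],[0.0002,0,0.004],0]
    - [[0,0,0],[0.0002,0,0.004],0]
    - [[0,0,0],[0,0,0],0]

```text
time: 23.0
ee_pos: [0.5097, -0.1599, 0.1888]
tcp_rot: [179.8, 2.7, 68.5]
wrist_force: [-0.1, -0.0, -1.3]
opening: 0.0191
grasp_force: 98.6
```

Emit:
servo_tool:
  moves:
    - [[0,0,0],[0.0002,0,0.005],0]
    - [[0,0,0],[0.0002,0,0.005],0]
    - [[0,0,0],[0.0002,0,0.005],0]
    - [[0,0,0],[0.0002,0,0.005],0]
    - [[0,0,0],[0.0002,0,0.005],0]
    - [[0,0,0],[0,0,0],0]

```text
time: 23.6
ee_pos: [0.5097, -0.1601, 0.1637]
tcp_rot: [179.8, 2.7, 68.5]
wrist_force: [-0.0, -0.3, -1.0]
opening: 0.0189
grasp_force: 98.6
```

Emit:
servo_tool:
  moves:
    - [[0,0,0],[0.0001,0,0.002],0]
    - [[0,0,0],[0.0001,0,0.002],0]
    - [[0,0,0],[0,0,0.001],0]
    - [[0,0,0],[0,0,0],0]

```text
time: 24.0
ee_pos: [0.5101, -0.1602, 0.1595]
tcp_rot: [179.7, 2.7, 68.5]
wrist_force: [0.0, -0.0, -2.4]
opening: 0.0192
grasp_force: 98.6
```

Emit:
servo_tool:
  moves:
    - [[0,0,0],[0,0,0.0015],0]
    - [[0,0,0],[0,0,0],0]

```text
time: 24.2
ee_pos: [0.5102, -0.1603, 0.1581]
tcp_rot: [179.7, 2.7, 68.5]
wrist_force: [0.6, -0.1, -0.9]
opening: 0.0192
grasp_force: 98.7
```

Emit:
servo_tool:
  moves:
    - [[0,0,0],[0,0,0],60]
    - [[0,0,0],[0,0,0],100]
    - [[0,0,0],[0,0,0],100]
    - [[0,0,0],[0,0,0],100]
    - [[0,0,0],[0,0,0],100]
    - [[0,0,0],[-0.0009,0,-0.02],100]
    - [[0,0,0],[-0.0014,0,-0.03],100]
    - [[0,0,0],[-0.0019,0,-0.04],100]
    - [[0,0,0],[-0.0019,0,-0.04],100]
    - [[0,0,0],[0,0,-0.04],100]
    - [[0,0,0],[0,0,0],100]
    - [[0,0,0],[0,0,0],100]

```text
time: 25.4
ee_pos: [0.5104, -0.1583, 0.3289]
tcp_rot: [179.6, 2.7, 68.5]
wrist_force: [0.5, 0.1, -0.1]
opening: 0.0854
grasp_force: 0.0
```

```bash
python3 - <<'E'
from ray import *
o=get_obs(); print(o["time"],o["ee_pos"],o["wrist_force"],o["opening"])
for c in ["side","wrist"]:
    p,d=camera(c)
    for n in ["screwdriver","stand_hole","slide_hole"]:
        for r in mark_of(n,c)[:1]: print(c,n,round(r["score"],2),w(c,r["xyz"]).round(4))
    P=pts(c,d); H=P[(abs(P[:,0]-.51)<.04)&(abs(P[:,1]+.16)<.04)&(P[:,2]>.08)&(P[:,2]<.23)]
    print(c,H[:,2].max())
    for z in (.09,.15,.2):
        s=H[abs(H[:,2]-z)<.01]
        if len(s): print(z,s.mean(0).round(4))
p,d=camera("side"); cv2.imwrite("pics/s10.png",cv2.resize(p[140:320,200:340,::-1],None,fx=3,fy=3))
E
```

```text
25.4 [ 0.51044706 -0.1582818   0.32885428] [ 0.54021804  0.09419434 -0.12159893] 0.08543146296723017
side stand_hole 0.91 [ 0.5102 -0.16    0.0598]
side slide_hole 0.69 [0.5115 0.204  0.0808]
side 0.21801724534197664
0.09 [ 0.5092 -0.1553  0.0885]
0.15 [ 0.507  -0.1562  0.1507]
0.2 [ 0.5061 -0.1511  0.2   ]
wrist screwdriver 0.95 [ 0.5125 -0.1634  0.0061]
wrist stand_hole 0.76 [ 0.5117 -0.1648  0.0627]
wrist slide_hole 0.16 [ 0.51   -0.1582 -0.001 ]
wrist 0.21600470293603452
0.15 [ 0.5143 -0.14    0.1543]
0.2 [ 0.5131 -0.1378  0.2018]
```

View pics/s10.png

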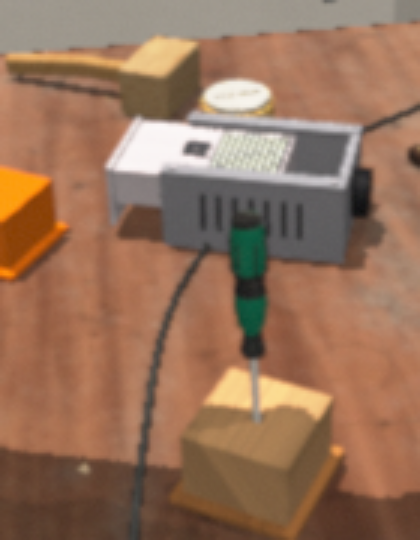

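The screwdriver stands in its stand with only a slight lean. The slide is out, with its collar about 50 mm from where it started, and the gripper is clear.

```bash
python3 -c "
from workcell import *
print(job_done())"
```

```text
the job is handed in; nothing more can be done
None
```

I handed the job in at about 25 s of the 67 s allowed. The slide was pushed to its stop and stayed out about 50 mm. The screwdriver is released and back upright in its stand with a slight lean. Wrist forces stayed well under the 20 N limit. The hand-in returned no verdict.

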